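# Load the record trimmer's cutter cassettes into their latched docks

## Robot

A 6-joint arm with a two-finger parallel gripper is mounted at the origin on the work surface. World frame = base frame: x ahead of the robot, y to its left, z up, the work surface at z = 0. Lengths are in m, angles in rad, forces in N, time in s.
With the tool pointing down it reaches from about 0.3 to 0.875 m from the base axis. Payload 6.4 kg.
Tool frame: the origin (TCP) lies midway between the tips of the shut fingers; the grasp point (between the pads) lies 19 mm behind it (ctrl.tcp_to_grasp is the distance from the TCP to the grasp point, in m); z points along the fingers, y is the direction in which the jaws open and shut (so a half turn about z gives the same grasp; the last joint's range is limited). The gripper opens to 85 mm and grips with 20 to 120 N. Pads are 22 mm wide; open, the fingers measure 114 mm over their backs; the gripper's body (76 mm by 85 mm) begins 54 mm behind the grasp point. The pads swing forward as they close: fully open they stand 13 mm farther back than shut.
Start: joints at [-1.49, 0.181, 1.607, -0, 1.354, -0.206], TCP at [0.163, -0.552, 0.231] pointing down, gripper open.
Joint ranges: [-2.99, 2.99], [-0.89, 2.07], [0.3, 2.58], [-1.14, 4.28], [0, 2.63], [-3.12, 3.12]. Speed limits (rad/s): [2.57, 2.57, 3.01, 3.14, 3.14, 3.14].

## Interface

Orientations are given as a unit quaternion [w, x, y, z].
In Python, from bench import monitor, imaging, order, spotter, ctrl gives the robot as it stands.
- The arm moves only by the shell command python3 -m pendant 'ROWS'. ROWS is JSON, a list that holds one entry, the list of rows, each a list of 5 numbers: the shift along the world's x, y, z in mm, then the turn about the world's z in degrees, then the finger opening in mm, from 0 to 85.4. A call has 1 to 8 rows; each row shifts and turns the commanded pose from where the row before left it; what a row does not reach is not made up. A row lasts 1/8 s, in which the tool goes at most 62.5 mm and 10.7 degrees, less where a joint would pass 70% of its speed; a pose out of reach is approached as far as the arm can. A call with a gripper value outside its range is refused whole. The fingers move at their own pace and stop on an object; the grip force is fixed at half the most. Time passes only in rows, so rows that do not move let the fingers close. It gives the time, the measured TCP pose, the force and the opening at its end, in the units of the state.
- monitor.get_obs(): the state, without advancing time (a new reading comes with each control period).
- imaging.camera(name): name is "scene" or "top"; returns a dict with "img" (384x512x3 uint8, red, green, blue), "vfov" (degrees; the focal length in pixels is half the picture's height over the tangent of half this angle, whatever the lens; pixels are square), "cx", "cy" (the principal point, pixels), "origin" and "orientation" of the camera in the world. Camera axes: x right, y down, z forward; pixel columns grow to the right and rows downward; lengths in m; the calibration is good to about 2 mm. A picture is of the moment at which its call begins. There is no depth.
- order.hand_in(): hands the job in, once; it reports no verdict.
Trained networks look in the newest picture that a camera, given by its name, has taken for a name from the list of things; names that differ only in an ending like _2 or _b are one class to them, and where a whole thing is asked for, a point or a joint stands for the part that bears it (a point fixed in the world has none). Each returns a list of dicts, best first, with "confidence" (0 to 1); they miss things now and then, are a little off and sometimes report something else, mostly with a low value. They report only what shows in the picture. A call takes as long as a camera call.
- spotter.recognise(camera, thing): "at" ([x, y, z] in m, in the coordinates of the camera as it stood for that picture, good to about 4 mm: the middle of the surface that is visible of it).
- spotter.tip_of(camera, thing): "at" ([x, y, z] in m, in the coordinates of the camera as it stood for that picture, good to about 4 mm: a listed point, or the origin of a listed thing).
The state is a dict: "time_s": time; "q": joint angles; "dq": joint speeds; "joint_efforts": joint torques, N m; "eef_pos": TCP position; "eef_rot": TCP orientation; "wrist_force": force on the tool from outside, world axes, zero at the start; "torque": the same for the moment, N m; "opening": opening from 0.0 (shut) to 1.0 (fully open).
Only numpy, scipy, OpenCV 4.12 (cv2) and the standard library are available. Lean on these libraries where they do the work, as an engineer would, in place of code of your own. Each camera call takes 0.05 s, during which the arm holds its last target. There are 200 camera calls.

## Task

Load both cutter cassettes into their docks, the wide cassette into the wide dock and the narrow one into the narrow dock. Turn each so that its narrow nose goes in first, press it down on the dock's spring latch, slide it under the lips until it is fully home, flat and straight, and let the latch spring back up behind it. Let go of both, and leave everything else on the bench where it stands.

Things in the scene. Friction and masses are not known exactly. Their poses are not given: they have to be found in the camera images.
- cassette_wide: loose wide cutter cassette: flat black box, T-shaped from above, 130 mm long, 24 mm high, about 280 g. Origin: underside, mid-length; z up. x points to the nose: nose 64 mm wide over x = -5 to 65 mm, tail 104 mm wide over x = -65 to -5 mm. Starts flat on the bench, nose pointing towards the robot's side
- fin_wide (a point): middle of the grip fin on the wide cassette, at x = -8, y = 0, z = 50 mm of the cassette: an upright aluminium plate along the cassette's x, 50 mm long, 14 mm thick in y, from z = 24 to 70 mm. Grip it across y
- dock_wide: fixed wide dock: grey block with aluminium rails, x = -110 to 76 mm, 120 mm wide, 62 mm high. Origin: on the bench below the home place. A cassette fully home has its origin at x = y = 0, z = 30 mm, its x along dock x (away from the robot, yaw within 0.25 rad). Deck top z = 30 mm, open above for x below 24 mm, no side walls for x below -3 mm. End wall at x = 66 mm: 1 mm to spare
- rails_wide (a point): mouth of the wide dock's rails, at dock x = 20, y = 0, z = 30 mm (deck). Rails 69 mm apart run to the end wall (nose has 2.5 mm each side; tail does not fit). Lead-ins 22 mm high flare 12 mm a side back to dock x = -3 mm. Lips overhang each rail inward by 8 mm from dock x = 24 mm on, z = 57 to 62 mm: the nose can only be slid in under them, 3 mm to spare
- latch_wide (a joint): spring latch of the wide dock: steel tongue on the centre line, dock x = -78 to -68 mm, 30 mm wide in y, standing 11 mm above the deck. Value: metres pressed down; 0 up, 0.011 flush, 0.0125 end. 3 N starts it, 6 N when flush; springs back. Upright faces: a cassette pushed level is blocked; lower it on top (its origin at dock x about -50 mm), then slide. Comes up 3 mm behind the tail at home
- cassette_narrow: loose narrow cutter cassette: flat black box, T-shaped from above, 130 mm long, 24 mm high, about 230 g. Origin: underside, mid-length; z up. x points to the nose: nose 48 mm wide over x = -5 to 65 mm, tail 84 mm wide over x = -65 to -5 mm. Starts flat on the bench, nose pointing towards the robot's side
- fin_narrow (a point): middle of the grip fin on the narrow cassette, at x = -8, y = 0, z = 50 mm of the cassette: an upright aluminium plate along the cassette's x, 50 mm long, 14 mm thick in y, from z = 24 to 70 mm. Grip it across y
- dock_narrow: fixed narrow dock: grey block with aluminium rails, x = -110 to 76 mm, 100 mm wide, 62 mm high. Origin: on the bench below the home place. A cassette fully home has its origin at x = y = 0, z = 30 mm, its x along dock x (away from the robot, yaw within 0.25 rad). Deck top z = 30 mm, open above for x below 24 mm, no side walls for x below -3 mm. End wall at x = 66 mm: 1 mm to spare
- rails_narrow (a point): mouth of the narrow dock's rails, at dock x = 20, y = 0, z = 30 mm (deck). Rails 53 mm apart run to the end wall (nose has 2.5 mm each side; tail does not fit). Lead-ins 22 mm high flare 12 mm a side back to dock x = -3 mm. Lips overhang each rail inward by 8 mm from dock x = 24 mm on, z = 57 to 62 mm: the nose can only be slid in under them, 3 mm to spare
- latch_narrow (a joint): spring latch of the narrow dock: steel tongue on the centre line, dock x = -78 to -68 mm, 30 mm wide in y, standing 11 mm above the deck. Value: metres pressed down; 0 up, 0.011 flush, 0.0125 end. 3 N starts it, 6 N when flush; springs back. Upright faces: a cassette pushed level is blocked; lower it on top (its origin at dock x about -50 mm), then slide. Comes up 3 mm behind the tail at home
- cleaner_bottle: bystander, standing white bottle, 54 mm across, 160 mm high; origin under its centre, z up
- jar: bystander, glass jar, 60 mm across, 62 mm high; origin under its centre
- tape_roll: bystander, empty cardboard tape core lying flat, 90 mm across, 24 mm high; origin under its centre
- mug: bystander, white mug, 72 mm across plus handle, 85 mm high; origin under its centre
- can: bystander, steel can, 66 mm across, 90 mm high; origin under its centre
- screwdriver: bystander, black screwdriver 160 mm long lying along its x; origin under its middle
- clamp_weight: bystander, small steel record clamp weight, 44 mm across, 40 mm high; origin under its centre, z up

How it is judged:
By the outcome, as a careful person would: the job done as asked, in the order asked, and still so for the second after the job is handed in, with the robot touching nothing.
It also fails if it takes over 72 s, if anything falls off the work surface, if the arm or the gripper's body presses on something with over 40 N, if the wrist force passes 120 N, or if a joint passes its speed limit or range.

## Working session

There is one attempt and no reset: what is moved stays moved. The work goes in short steps, Python scripts to look and compute and a shell command to move; the robot and the scene stay as the last step left them, time stands still between calls to the robot, and variables do not carry over. Pictures are saved under pics/ and viewed, about 8 in all and at most 12, crops included, and the job is handed in when it is done.

```bash
ls; mkdir -p pics; cat > h.py <<'E'
import numpy as np, cv2
from scipy.spatial.transform import Rotation as R
from bench import monitor, imaging, order, spotter, ctrl
def cam(n):
    c=imaging.camera(n); q=c["orientation"]
    c["R"]=R.from_quat([q[1],q[2],q[3],q[0]]).as_matrix(); c["o"]=np.array(c["origin"])
    c["f"]=c["img"].shape[0]/2/np.tan(np.radians(c["vfov"])/2); return c
def w(c,p): return c["R"]@np.array(p)+c["o"]
def pix(c,P):
    p=c["R"].T@(np.array(P)-c["o"]); return np.array([c["cx"]+c["f"]*p[0]/p[2], c["cy"]+c["f"]*p[1]/p[2]])
def ray(c,uv,z):
    d=c["R"]@np.array([(uv[0]-c["cx"])/c["f"],(uv[1]-c["cy"])/c["f"],1]); return c["o"]+d*(z-c["o"][2])/d[2]
def save(c,name,s=1.5): cv2.imwrite("pics/"+name,cv2.resize(c["img"][:,:,::-1],None,fx=s,fy=s,interpolation=cv2.INTER_CUBIC))
E
python3 - <<'E'
from h import *
s=monitor.get_obs(); print(s["time_s"],s["eef_pos"],s["eef_rot"],s["opening"],ctrl.tcp_to_grasp)
for n in ["top","scene"]:
    c=cam(n); save(c,n+"0.png"); print(n,c["o"],c["R"].round(3).tolist(),c["f"],c["cx"],c["cy"])
    for t in ["cassette_wide","fin_wide","dock_wide","rails_wide","cassette_narrow","fin_narrow","dock_narrow","rails_narrow","latch_wide","latch_narrow"]:
        for d in spotter.tip_of(n,t)[:2]: print(t,w(c,d["at"]).round(3),d["confidence"], pix(c,w(c,d["at"])).round())
print(monitor.get_obs()["time_s"])
E
```

```text
pics
0.0 [ 0.16264586 -0.5509427   0.23037076] [-8.77406031e-04  9.89729737e-01  1.42948504e-01  4.65705727e-05] 1.0007696548150886 0.0187
top [ 0.46266259 -0.00378668  1.14997057] [[0.003, -0.996, 0.091], [-1.0, -0.001, 0.027], [-0.027, -0.091, -0.996]] 406.2185215448097 263.448007837786 188.69046918501772
cassette_wide [0.492 0.368 0.003] 0.55 [144. 215.]
fin_wide [0.482 0.373 0.053] 0.86 [135. 218.]
fin_wide [ 0.411 -0.189 -0.003] 0.49 [340. 245.]
dock_wide [ 0.485 -0.378  0.002] 0.79 [408. 218.]
rails_wide [ 0.503 -0.385  0.034] 0.79 [415. 211.]
cassette_narrow [ 0.643 -0.149 -0.001] 0.93 [325. 162.]
cassette_narrow [0.714 0.319 0.002] 0.21 [163. 138.]
fin_narrow [ 0.638 -0.15   0.049] 0.67 [328. 161.]
fin_narrow [ 0.503 -0.382  0.03 ] 0.48 [413. 211.]
dock_narrow [0.607 0.153 0.003] 0.68 [219. 175.]
rails_narrow [0.631 0.148 0.028] 0.72 [220. 165.]Traceback (most recent call last):
  File "<stdin>", line 6, in <module>
ValueError: it knows: can, cassette_narrow, cassette_wide, clamp_weight, cleaner_bottle, dock_narrow, dock_wide, fin_narrow, fin_wide, jar, mug, rails_narrow, rails_wide, screwdriver, tape_roll
```

```bash
python3 - <<'E'
from h import *
c=cam("scene"); save(c,"scene0.png"); print(c["o"],c["R"].round(3).tolist(),c["f"],c["cx"],c["cy"])
for t in ["cassette_wide","fin_wide","dock_wide","rails_wide","cassette_narrow","fin_narrow","dock_narrow","rails_narrow"]:
        for d in spotter.tip_of("scene",t)[:2]: print(t,w(c,d["at"]).round(3),d["confidence"], pix(c,w(c,d["at"])).round())
print(monitor.get_obs()["time_s"])
E
```

```text
[1.01487399 0.43985919 0.73516189] [[-0.667, 0.547, -0.506], [0.745, 0.494, -0.448], [0.005, -0.676, -0.737]] 373.1701061031528 255.6405104104596 191.11354308523036
cassette_wide [0.491 0.373 0.005] 0.63 [388. 269.]
fin_wide [0.485 0.376 0.053] 0.56 [397. 256.]
dock_wide [ 0.481 -0.381 -0.001] 0.94 [173. 128.]
rails_wide [ 0.502 -0.381  0.027] 0.96 [167. 124.]
cassette_narrow [ 0.641 -0.148  0.   ] 0.93 [183. 192.]
cassette_narrow [0.491 0.375 0.004] 0.67 [389. 270.]
fin_narrow [ 0.632 -0.153  0.046] 0.95 [182. 177.]
fin_narrow [ 0.705 -0.299 -0.003] 0.73 [130. 178.]
dock_narrow [0.605 0.154 0.005] 0.56 [280. 246.]
dock_narrow [ 0.501 -0.381  0.027] 0.25 [167. 124.]
rails_narrow [0.631 0.147 0.025] 0.63 [270. 246.]
0.9
```

View pics/top0.png

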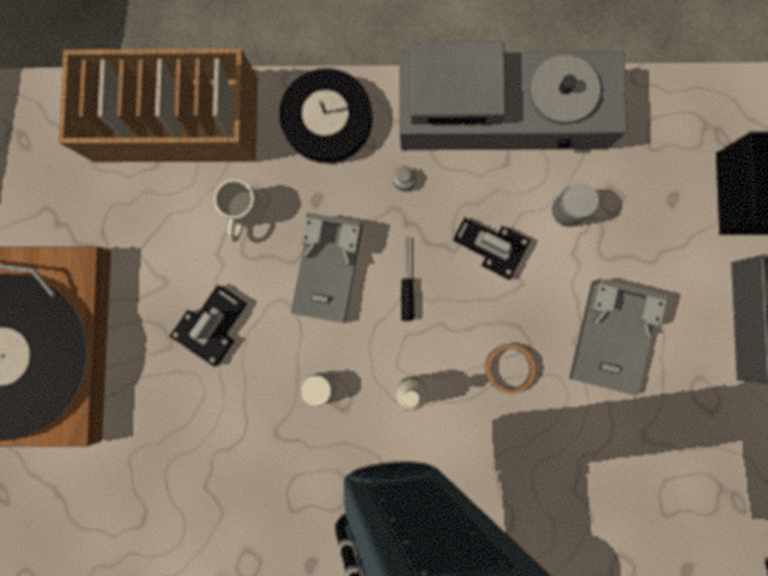

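View pics/scene0.png

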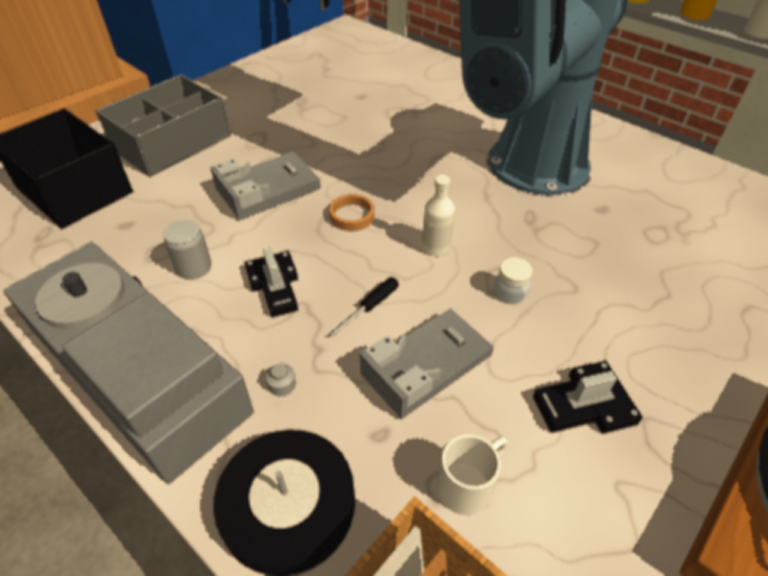

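```bash
cat >> h.py <<'E'
from scipy.optimize import minimize
def boxc(x0,x1,y0,y1,z0,z1): return np.array([[x,y,z] for x in(x0,x1) for y in(y0,y1) for z in(z0,z1)])/1000.
def cas(k):
    n,t=(32,52) if k=="wide" else (24,42)
    return [boxc(-5,65,-n,n,0,24),boxc(-65,-5,-t,t,0,24)],[boxc(-33,17,-7,7,24,70)]
def dock(k):
    W,r=(60,34.5) if k=="wide" else (50,26.5)
    P=[boxc(-110,76,-W,W,0,30)]
    for s in(1,-1): P.append(boxc(24,76,s*(r-8),s*W,57,62)); P.append(boxc(24,76,s*r,s*W,30,62))
    return P,[]
def place(P,p,z):
    x,y,a=p; Rz=R.from_euler("z",a).as_matrix(); return P@Rz.T+[x,y,z]
def render(c,parts,p,z,S=8):
    h,wd=c["img"].shape[:2]; out=[]
    for L in parts:
        m=np.zeros((h*4,wd*4),np.uint8)
        for P in L:
            uv=np.array([pix(c,q) for q in place(P,p,z)])
            cv2.fillConvexPoly(m,cv2.convexHull((((uv+.5)*4-.5)*16).round().astype(np.int32)),255,shift=4)
        out.append(m)
    return cv2.resize(out[0]&~out[1],(wd,h),interpolation=cv2.INTER_AREA)/255.
def fit(c,parts,kind,p0,z=0.,margin=7):
    im=cv2.GaussianBlur(c["img"],(0,0),.6).astype(float)
    sig=-np.minimum(im.max(2),110) if kind=="cas" else -np.minimum((im.max(2)-im.min(2))/(im.max(2)+10),.3)
    w0=cv2.dilate((render(c,[parts[0]+parts[1],[]],p0,z)>.3).astype(np.uint8),np.ones((2*margin+1,)*2))>0
    def cost(p):
        m=cv2.GaussianBlur(render(c,parts,p,z),(0,0),1.0); return -np.corrcoef(m[w0],sig[w0])[0,1]
    s=np.array([[0,0,0],[.008,0,0],[0,.008,0],[0,0,.12]])+p0
    r=minimize(cost,p0,method="Nelder-Mead",options=dict(initial_simplex=s,xatol=1e-4,fatol=1e-5,maxiter=150))
    return r.x,r.fun
def wire(im,c,P,p,z,s,col):
    for q in P:
        uv=np.array([pix(c,v) for v in place(q,p,z)]); uv=((uv+.5)*s-.5).round().astype(int)
        for a,b in [(0,1),(0,2),(0,4),(1,3),(1,5),(2,3),(2,6),(3,7),(4,5),(4,6),(5,7),(6,7)]: cv2.line(im,tuple(map(int,uv[a])),tuple(map(int,uv[b])),col,1,cv2.LINE_AA)
def crop(c,ctr,s,sz,items=[]):
    im=cv2.resize(c["img"][:,:,::-1],None,fx=s,fy=s,interpolation=cv2.INTER_CUBIC)
    for P,p,z,col in items: wire(im,c,P,p,z,s,col)
    u,v=(np.array(ctr)*s).astype(int); x=max(0,min(u-sz[0]//2,im.shape[1]-sz[0])); y=max(0,min(v-sz[1]//2,im.shape[0]-sz[1]))
    return im[y:y+sz[1],x:x+sz[0]]
E
python3 - <<'E'
from h import *
I={"cw":(cas("wide"),"cas",[.489,.371,-.8]),"dw":(dock("wide"),"dock",[.483,-.380,-.15]),"cn":(cas("narrow"),"cas",[.642,-.149,1.2]),"dn":(dock("narrow"),"dock",[.606,.153,-.1])}
cs={n:cam(n) for n in("top","scene")}; rows=[]
for k,(P,kd,p0) in I.items():
    for n,c in cs.items():
        best=min((fit(c,P,kd,np.array(p0)+[0,0,d]) for d in (-.2,.2)),key=lambda r:r[1]); print(k,n,best[0].round(4),round(best[1],3))
        if n=="top": rows.append(crop(c,pix(c,[*best[0][:2],.03]),4.,(400,300),[(P[0]+P[1],best[0],0,(0,255,0))]))
cv2.imwrite("pics/fit0.png",np.vstack([np.hstack(rows[:2]),np.hstack(rows[2:])]))
E
```

```text
cw top [ 0.4926  0.3683 -0.5765] -0.882
cw scene [ 0.4923  0.371  -0.5929] -0.855
dw top [ 0.484  -0.3803 -0.2463] -0.968
dw scene [ 0.4794 -0.3823 -0.2489] -0.956
cn top [ 0.64   -0.1493  1.0838] -0.875
cn scene [ 0.641  -0.1465  1.0834] -0.854
dn top [ 0.6101  0.1526 -0.1732] -0.971
dn scene [ 0.6055  0.1523 -0.1826] -0.947
```

View pics/fit0.png

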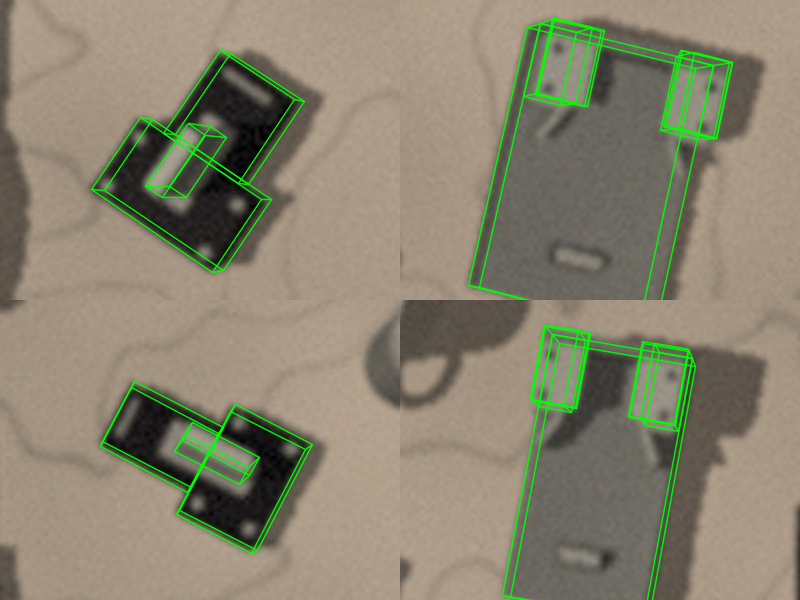

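```bash
python3 -m pendant '[[[34,48,0,-6,85],[34,48,0,-6,85],[34,48,0,-6,85],[34,48,0,-6,85],[34,48,0,-6,85],[34,48,0,-6,85],[34,48,0,-6,85],[34,48,0,-6,85]]]'; python3 -m pendant '[[[6,58,0,0,85],[6,58,0,0,85],[6,58,0,0,85],[6,58,0,0,85],[6,58,0,0,85],[6,58,0,0,85],[6,58,0,0,85],[6,58,0,0,85]]]'
```

```text
time_s: 2.0
eef_pos: [0.4357, -0.1659, 0.2317]
eef_rot: [0.0, 0.962, -0.274, 0.001]
wrist_force: [1.0, -1.1, -0.1]
opening: 0.997
time_s: 3.0
eef_pos: [0.4827, 0.2986, 0.2315]
eef_rot: [-0.0, 0.962, -0.272, 0.0]
wrist_force: [1.4, -0.5, 0.8]
opening: 0.994
```

```bash
python3 -m pendant '[[[2,38,-20,-1,85],[1,38,-40,-1,85],[0,0,-45,0,85],[0,0,-45,0,85],[0,0,-30,0,85],[0,0,-19,0,85],[0,0,0,0,85]]]'; python3 - <<'E'
from h import *
s=monitor.get_obs(); e=R.from_quat(np.roll(s["eef_rot"],-1)).as_euler("xyz"); print(s["eef_pos"],e)
c=cam("scene"); P=cas("wide")
cv2.imwrite("pics/g1.png",crop(c,pix(c,[.49,.37,.05]),4.,(480,400),[(P[0]+P[1],(.4925,.3697,-.585),0,(0,255,0))]))
E
```

```text
time_s: 3.88
eef_pos: [0.4849, 0.372, 0.0311]
eef_rot: [0.001, 0.957, -0.289, -0.001]
wrist_force: [-0.1, -0.2, 0.4]
opening: 0.997
[0.48485399 0.37201566 0.03106471] [ 3.13933441e+00  1.29538968e-03 -5.85965716e-01]
```

View pics/g1.png

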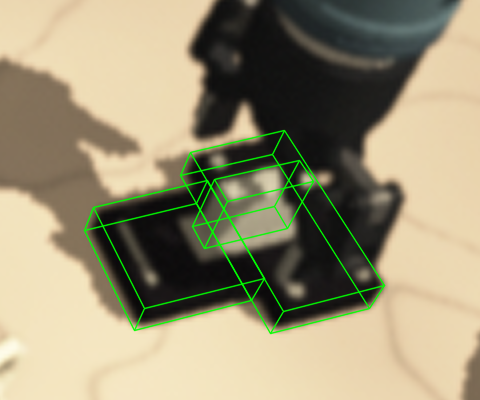

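```bash
python3 -m pendant '[[[0,0,0,0,0],[0,0,0,0,0],[0,0,0,0,0],[0,0,0,0,0],[0,0,0,0,0],[0,0,0,0,0]]]';  python3 -m pendant '[[[0,0,20,0,0],[0,0,40,0,0],[0,0,40,0,0],[0,0,0,0,0]]]'; python3 - <<'E'
from h import *
s=monitor.get_obs(); e=R.from_quat(np.roll(s["eef_rot"],-1)).as_euler("xyz"); print(s["eef_pos"],e)
P=cas("wide"); z=s["eef_pos"][2]-.031
for n in("top","scene"):
    c=cam(n); r=fit(c,P,"cas",np.array([.4925,.3697,-.585]),z,4); print(n,r)
    if n=="scene": cv2.imwrite("pics/g2.png",crop(c,pix(c,[.49,.37,z+.05]),4.,(480,400),[(P[0]+P[1],r[0],z,(0,255,0))]))
E
```

```text
time_s: 4.68
eef_pos: [0.4861, 0.3727, 0.0329]
eef_rot: [-0.0, 0.957, -0.289, 0.0]
wrist_force: [-0.2, -0.4, 4.4]
opening: 0.15
time_s: 5.18
eef_pos: [0.488, 0.3737, 0.1371]
eef_rot: [-0.003, 0.957, -0.289, 0.003]
wrist_force: [0.5, -0.3, -2.3]
opening: 0.159
[0.48800976 0.373695   0.13706265] [-3.13498752 -0.00386876 -0.58578209]
top (array([ 0.4957288 ,  0.37151111, -0.64531186]), np.float64(-0.5386488052738714))
scene (array([ 0.49193674,  0.36941166, -0.55474734]), np.float64(-0.5398308742512586))
```

View pics/g2.png

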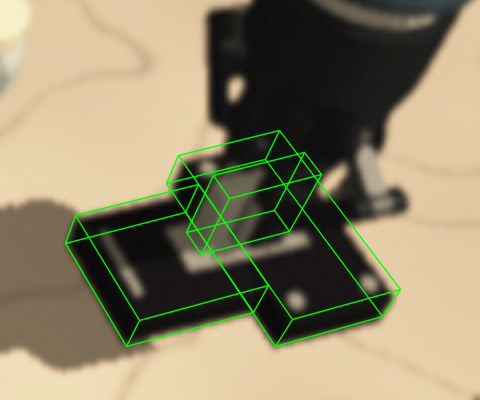

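```bash
python3 -m pendant '[[[-2,-30,20,2,0],[-4,-52,20,2,0],[-4,-52,20,2,0],[-4,-52,20,2,0],[-4,-52,0,2,0],[-4,-52,0,2,0],[-4,-52,0,2,0],[-4,-52,0,2,0]]]'; python3 -m pendant '[[[-4,-52,0,2,0],[-4,-52,0,1,0],[-4,-52,0,0.4,0],[-4,-52,0,0,0],[-4,-52,0,0,0],[-4,-52,0,0,0],[-6,-30,0,0,0],[0,0,0,0,0]]]';python3 - <<'E'
from h import *
s=monitor.get_obs(); e=R.from_quat(np.roll(s["eef_rot"],-1)).as_euler("xyz"); print(s["eef_pos"],e)
E
```

```text
time_s: 6.28
eef_pos: [0.454, -0.0227, 0.2106]
eef_rot: [-0.0, 0.988, -0.152, -0.002]
wrist_force: [0.1, 0.2, -2.2]
opening: 0.16
time_s: 7.28
eef_pos: [0.4241, -0.3647, 0.21]
eef_rot: [-0.001, 0.992, -0.125, -0.002]
wrist_force: [-0.2, 0.6, -1.7]
opening: 0.16
[ 0.42405475 -0.36465239  0.20997711] [-3.13935783  0.00336479 -0.25045387]
```

```bash
python3 -m pendant '[[[2,-1,-30,0,0],[1,-1,-40,0,0],[0,0,-25,0,0],[0,0,0,0,0],[0,0,0,0,0]]]';python3 - <<'E'
from h import *
s=monitor.get_obs(); e=R.from_quat(np.roll(s["eef_rot"],-1)).as_euler("xyz"); print(s["eef_pos"],e)
P=cas("wide"); z=s["eef_pos"][2]-.033; a=e[2]; p=s["eef_pos"][:2]+.0075*np.array([np.cos(a),np.sin(a)])
D=dock("wide"); d=(.483,-.381,-.2475); rows=[]
for n in("top","scene"):
    c=cam(n); r=fit(c,P,"cas",np.array([*p,a]),z,4); print(n,p,r)
    rows.append(crop(c,pix(c,[*p,z]),4.,(400,500),[(P[0]+P[1],(*p,a),z,(0,255,0)),(D[0],d,0,(0,0,255))]))
cv2.imwrite("pics/g3.png",np.hstack(rows))
E
```

```text
time_s: 7.9
eef_pos: [0.429, -0.3651, 0.1178]
eef_rot: [0.0, 0.992, -0.123, 0.0]
wrist_force: [1.0, -0.7, -3.0]
opening: 0.159
[ 0.42902522 -0.36513606  0.1178196 ] [-3.14158638e+00 -1.54118230e-04 -2.46639084e-01]
top [ 0.43629826 -0.36696716] (array([ 0.43302165, -0.36699666, -0.28235018]), np.float64(-0.5370199168767716))
scene [ 0.43629826 -0.36696716] (array([ 0.43754939, -0.36262726, -0.24633993]), np.float64(-0.6397438315857383))
```

View pics/g3.png

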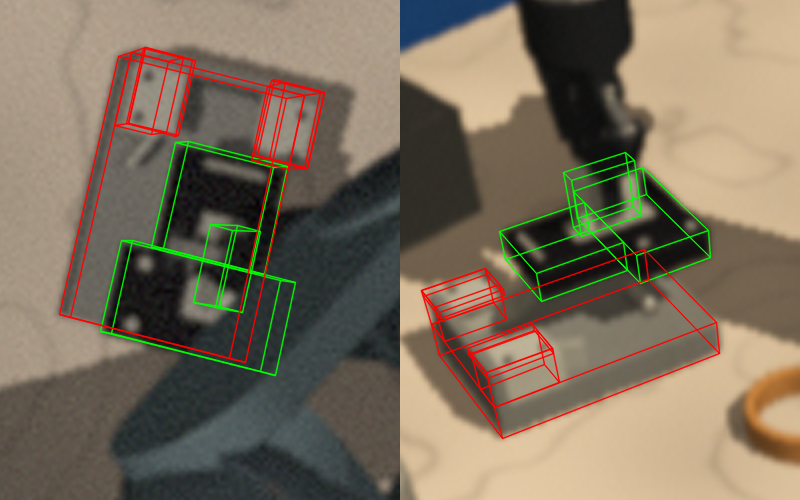

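```bash
python3 -m pendant '[[[-1,-1,-15,0,0],[-1,0,-20,0,0],[0,0,-7,0,0],[0,0,-4,0,0],[0,0,-4,0,0],[0,0,-3,0,0],[0,0,-1,0,0],[0,0,0,0,0]]]';python3 - <<'E'
from h import *
s=monitor.get_obs(); e=R.from_quat(np.roll(s["eef_rot"],-1)).as_euler("xyz"); print(s["eef_pos"],e,s["wrist_force"],s["torque"])
E
```

```text
time_s: 9.0
eef_pos: [0.4269, -0.3668, 0.0637]
eef_rot: [0.0, 0.992, -0.123, 0.0]
wrist_force: [-1.2, 1.9, 2.2]
opening: 0.155
[ 0.42693306 -0.36678328  0.0636922 ] [ 3.14111820e+00 -6.66160837e-04 -2.47246792e-01] [-1.17619404  1.86066615  2.22135838] [0.35850957 0.23397832 0.01615677]
```

```bash
python3 -m pendant '[[[0,0,-1.5,0,0],[0,0,-0.5,0,0],[0,0,0,0,0]]]'; python3 -m pendant '[[[4,-1,0,0,0],[4,-1,0,0,0],[4,-1,0,0,0],[0,0,0,0,0]]]';python3 - <<'E'
from h import *
s=monitor.get_obs(); e=R.from_quat(np.roll(s["eef_rot"],-1)).as_euler("xyz"); print(s["eef_pos"],e,s["wrist_force"],s["torque"])
E
```

```text
time_s: 9.38
eef_pos: [0.4269, -0.3668, 0.0629]
eef_rot: [0.0, 0.992, -0.123, 0.0]
wrist_force: [-5.7, 5.2, 14.7]
opening: 0.157
time_s: 9.88
eef_pos: [0.4337, -0.3687, 0.0633]
eef_rot: [-0.001, 0.992, -0.123, -0.006]
wrist_force: [-31.8, 12.2, 35.4]
opening: 0.155
[ 0.43371245 -0.36865319  0.06332905] [-3.14057239  0.01144894 -0.2462259 ] [-31.77657161  12.17409071  35.38284257] [ 1.67978847  4.35332536 -0.10301799]
```

```bash
python3 - <<'E'
from h import *
s=monitor.get_obs(); e=R.from_quat(np.roll(s["eef_rot"],-1)).as_euler("xyz")
P=cas("wide"); z=.03; a=e[2]; p=s["eef_pos"][:2]+.0075*np.array([np.cos(a),np.sin(a)])
D=dock("wide"); d=(.483,-.381,-.2475); rows=[]
for n in("top","scene"):
    c=cam(n)
    rows.append(crop(c,pix(c,[.46,-.375,.04]),5.,(400,560),[]))
cv2.imwrite("pics/g4.png",np.hstack(rows))
E
```

```text
(no output)
```

View pics/g4.png

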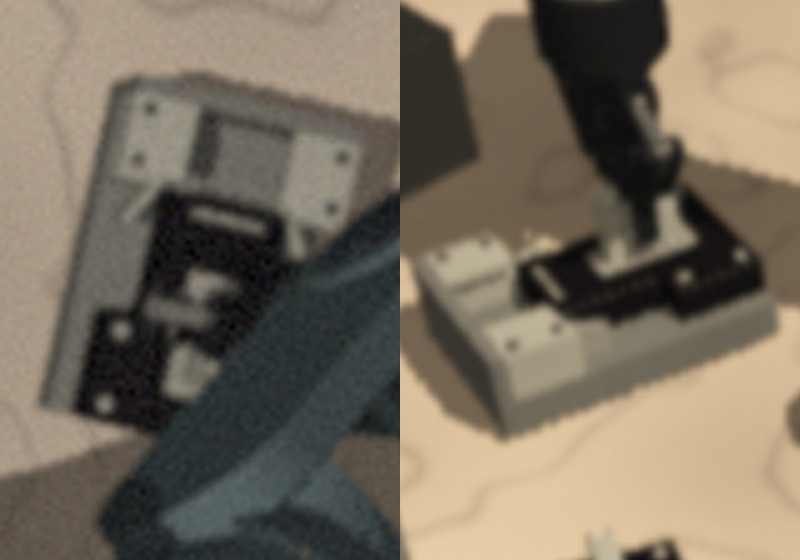

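```bash
python3 -m pendant '[[[0,0,1,0,0],[0,0,1,0,0],[0,0,0,0,0],[0,0,0,0,0]]]'; python3 - <<'E'
from h import *
s=monitor.get_obs(); e=R.from_quat(np.roll(s["eef_rot"],-1)).as_euler("xyz"); print(s["eef_pos"],e,s["wrist_force"],s["torque"])
E
```

```text
time_s: 10.48
eef_pos: [0.434, -0.3685, 0.0636]
eef_rot: [-0.001, 0.992, -0.123, -0.005]
wrist_force: [-23.9, 6.9, 20.9]
opening: 0.157
[ 0.43398762 -0.36852595  0.06361101] [-3.14024628  0.01022309 -0.24702984] [-23.87908732   6.85055604  20.89216793] [ 0.98683363  3.65068399 -0.28928007]
```

```bash
python3 -m pendant '[[[0,0,1,0,0],[0,0,0.5,0,0],[0,0,0,0,0],[0,0,0,0,0]]]'; python3 - <<'E'
from h import *
s=monitor.get_obs(); e=R.from_quat(np.roll(s["eef_rot"],-1)).as_euler("xyz"); print(s["eef_pos"],e,s["wrist_force"],s["torque"])
E
```

```text
time_s: 10.98
eef_pos: [0.4342, -0.3684, 0.0639]
eef_rot: [-0.001, 0.992, -0.123, -0.005]
wrist_force: [-18.7, 3.1, 10.0]
opening: 0.156
[ 0.43423155 -0.36839561  0.06389112] [-3.13991398  0.00973281 -0.24740876] [-18.70279703   3.11704978  10.00568004] [ 0.52900124  3.19646456 -0.32016153]
```

```bash
python3 - <<'E'
from h import *
rows=[]
for n in("top","scene"):
    cs=[cam(n) for _ in range(6)]; c=cs[0]; c["img"]=np.mean([k["img"] for k in cs],0)
    c["img"]=(255*(np.clip(c["img"]/210,0,1)**.5)).astype(np.uint8); np.savez(f"avg_{n}.npz",img=c["img"])
    rows.append(crop(c,pix(c,[.49,-.38,.05]),9.,(400,560),[]))
cv2.imwrite("pics/g5.png",np.hstack(rows))
s=monitor.get_obs(); print(s["time_s"],s["eef_pos"],s["wrist_force"])
E
```

```text
11.575 [ 0.43421628 -0.36841682  0.06389111] [-17.72593532   3.29677629   9.88546447]
```

View pics/g5.png

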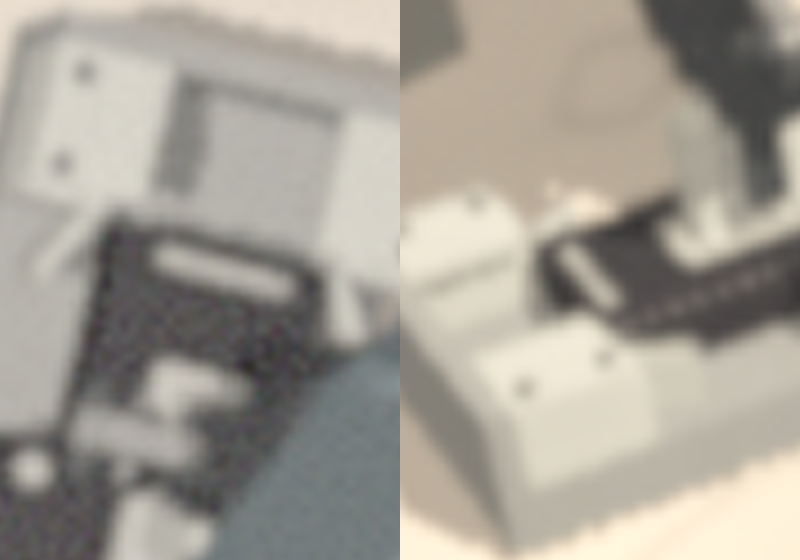

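```bash
python3 -m pendant '[[[-5,1.2,0,0,0],[-0.7,-2.9,0,0,0],[0,0,-1,0,0],[3,-0.8,0,0,0],[3,-0.8,0,0,0],[3,-0.8,0,0,0],[0,0,0,0,0]]]'; python3 - <<'E'
from h import *
s=monitor.get_obs(); e=R.from_quat(np.roll(s["eef_rot"],-1)).as_euler("xyz"); print(s["eef_pos"],e,s["wrist_force"],s["torque"])
E
```

```text
time_s: 12.45
eef_pos: [0.4342, -0.3688, 0.0641]
eef_rot: [-0.005, 0.992, -0.123, -0.01]
wrist_force: [-41.0, 21.7, 38.2]
opening: 0.157
[ 0.43420746 -0.36884575  0.06409005] [-3.13434362  0.02011032 -0.24564998] [-40.98503751  21.74800036  38.19918936] [ 2.95844501  5.87091114 -0.29858894]
```

```bash
python3 - <<'E'
from h import *
rows=[]
s=monitor.get_obs(); e=R.from_quat(np.roll(s["eef_rot"],-1)).as_euler("xyz"); a=e[2]
p=s["eef_pos"][:2]+.0075*np.array([np.cos(a),np.sin(a)])
for n,d0 in(("top",(.484,-.3803,-.2463)),("scene",(.4794,-.3823,-.2489))):
    c=cam(n); c["img"]=np.load(f"avg_{n}.npz")["img"]
    D,_=dock("wide"); P=cas("wide")[0][:1]
    rows.append(crop(c,pix(c,[.49,-.38,.05]),9.,(400,560),[(P,(*p,a),.03,(0,255,0)),(D[1::2],d0,0,(0,0,255))]))
    for z in (.054,):
        m=(c["img"].max(2)<125).astype(np.uint8)
cv2.imwrite("pics/g6.png",np.hstack(rows))
E
```

View pics/g6.png

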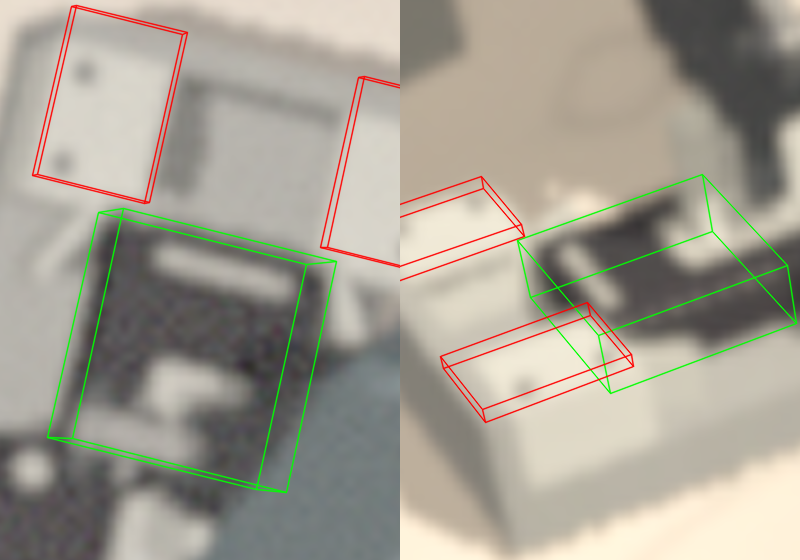

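```bash
python3 - <<'E'
from h import *
for n in("top","scene"):
    c=cam(n); print(n,[k for k in c],c["o"],c["cx"],c["cy"],c["f"])
    a=cv2.resize(cv2.imread(f"pics/{n}0.png",0),(512,384),interpolation=cv2.INTER_AREA).astype(np.float32); b=cv2.cvtColor(c["img"],cv2.COLOR_RGB2GRAY).astype(np.float32)
    for y,x in((0,0),(0,200),(0,312),(120,120),(184,0)): print((y,x),cv2.phaseCorrelate(a[y:y+200,x:x+200].copy(),b[y:y+200,x:x+200].copy(),cv2.createHanningWindow((200,200),cv2.CV_32F)))
D=dock("wide")
c=cam("top"); 
for n in("top","scene"):
    c=cam(n); print(n,fit(c,D,"dock",np.array([.483,-.381,-.2475])))
E
```

```text
top ['img', 'vfov', 'cx', 'cy', 'origin', 'orientation', 'R', 'o', 'f'] [ 0.46266259 -0.00378668  1.14997057] 263.448007837786 188.69046918501772 406.2185215448097
(0, 0) ((-0.03138177861329439, 0.01924014791377715), 1.1217078956604003)
(0, 200) ((-0.022209987424673727, 0.035813095542224005), 1.08815749874115)
(0, 312) ((-0.025516303791945916, 0.004150498463062036), 1.0903980932235717)
(120, 120) ((0.005143343618300378, 0.04351464889833778), 0.8102214814662934)
(184, 0) ((0.008731764962874422, 0.04213678470634363), 0.5918031051635743)
scene ['img', 'vfov', 'cx', 'cy', 'origin', 'orientation', 'R', 'o', 'f'] [1.01487399 0.43985919 0.73516189] 255.6405104104596 191.11354308523036 373.1701061031528
(0, 0) ((0.0003115767094215016, -0.026176133547522795), 0.6795204809188843)
(0, 200) ((-0.018945439221212723, -0.10283477627162085), 0.40868824977874757)
(0, 312) ((0.09206170318142881, -0.027131316443146147), 0.48005389633178713)
(120, 120) ((0.046490455133664454, 0.0036256040117592647), 0.8999211891174317)
(184, 0) ((-0.024643150053236695, 0.010793043532331126), 0.9102538022041321)
top (array([ 0.48287382, -0.38299362, -0.24453335]), np.float64(-0.7153390204625419))
scene (array([ 0.47453664, -0.3855266 , -0.21294499]), np.float64(-0.7677016621121068))
```

```bash
cat >> h.py <<'E'
def avg(n,k=4):
    L=[cam(n) for _ in range(k)]; L[0]["img"]=np.mean([c["img"] for c in L],0).astype(np.float32); return L[0]
def rect(c,d,z,xs,ys):
    X,Y=np.meshgrid(xs,ys,indexing="ij"); ca,sa=np.cos(d[2]),np.sin(d[2])
    W=np.stack([d[0]+X*ca-Y*sa,d[1]+X*sa+Y*ca,np.full_like(X,z)],-1)-c["o"]; p=W@c["R"]
    return cv2.remap(c["img"].astype(np.float32).mean(2),(c["cx"]+c["f"]*p[...,0]/p[...,2]).astype(np.float32),(c["cy"]+c["f"]*p[...,1]/p[...,2]).astype(np.float32),cv2.INTER_CUBIC)
E
python3 - <<'E'
from h import *
d=(.483,-.381,-.2475); ys=np.arange(-.066,.0661,.003)
for n in("top","scene"):
    c=avg(n)
    print(n,"y mm",(ys*1000).round().astype(int).tolist())
    for z,lo,hi in((.054,.004,.014),(.062,.035,.055)):
        print(z,rect(c,d,z,np.arange(lo,hi,.001),ys).mean(0).round().astype(int).tolist())
    xs=np.arange(-.03,.09,.003); print("x",(xs*1000).round().astype(int).tolist())
    print("nose centre z54",rect(c,d,.054,xs,np.arange(-.02,.015,.001)).mean(1).round().astype(int).tolist())
    for s in(1,-1): print("lip",s,rect(c,d,.062,xs,s*np.arange(.034,.05,.001)).mean(1).round().astype(int).tolist())
E
```

```text
top y mm [-66, -63, -60, -57, -54, -51, -48, -45, -42, -39, -36, -33, -30, -27, -24, -21, -18, -15, -12, -9, -6, -3, 0, 3, 6, 9, 12, 15, 18, 21, 24, 27, 30, 33, 36, 39, 42, 45, 48, 51, 54, 57, 60, 63, 66]
0.054 [43, 37, 38, 42, 55, 68, 65, 67, 95, 120, 112, 71, 33, 19, 26, 49, 67, 70, 70, 71, 69, 69, 68, 71, 71, 68, 68, 70, 56, 32, 23, 21, 20, 15, 29, 60, 91, 117, 116, 101, 96, 101, 103, 103, 103]
0.062 [86, 86, 94, 119, 136, 138, 137, 142, 142, 142, 141, 142, 142, 140, 125, 106, 101, 103, 103, 103, 102, 103, 103, 104, 104, 103, 100, 80, 61, 57, 57, 75, 117, 139, 144, 144, 144, 143, 142, 141, 139, 141, 140, 123, 106]
x [-30, -27, -24, -21, -18, -15, -12, -9, -6, -3, 0, 3, 6, 9, 12, 15, 18, 21, 24, 27, 30, 33, 36, 39, 42, 45, 48, 51, 54, 57, 60, 63, 66, 69, 72, 75, 78, 81, 84, 87]
nose centre z54 [57, 70, 84, 79, 48, 22, 18, 20, 21, 22, 20, 21, 43, 82, 99, 64, 32, 51, 81, 100, 102, 100, 100, 100, 99, 99, 100, 101, 101, 101, 91, 73, 77, 96, 103, 99, 91, 89, 108, 141]
lip 1 [72, 73, 72, 74, 74, 73, 74, 73, 73, 68, 61, 57, 61, 66, 73, 78, 94, 115, 133, 143, 145, 144, 144, 143, 144, 143, 
[... 926 characters left out ...]
-12, -9, -6, -3, 0, 3, 6, 9, 12, 15, 18, 21, 24, 27, 30, 33, 36, 39, 42, 45, 48, 51, 54, 57, 60, 63, 66, 69, 72, 75, 78, 81, 84, 87]
nose centre z54 [94, 96, 98, 78, 42, 20, 17, 18, 18, 19, 20, 25, 51, 87, 91, 54, 25, 21, 34, 58, 85, 105, 122, 132, 135, 136, 135, 134, 133, 133, 132, 127, 121, 114, 93, 64, 52, 53, 59, 72]
lip 1 [24, 26, 25, 27, 28, 25, 25, 25, 23, 26, 27, 25, 27, 27, 26, 32, 45, 80, 127, 157, 166, 169, 169, 170, 171, 171, 170, 168, 166, 166, 168, 161, 140, 123, 114, 92, 62, 52, 52, 52]
lip -1 [92, 92, 93, 93, 93, 93, 93, 94, 98, 103, 103, 99, 97, 95, 95, 97, 109, 136, 155, 153, 149, 159, 169, 171, 171, 171, 170, 166, 155, 146, 151, 153, 136, 120, 111, 103, 127, 169, 185, 187]
```

```bash
python3 -m pendant '[[[-5,1.2,0,0,0],[-5,1.2,0,0,0],[-5,1.2,1,0,0],[0.7,2.9,0,0,0],[0,0,0,0,0],[0,0,0,0,0]]]'; python3 - <<'E'
from h import *
s=monitor.get_obs(); e=R.from_quat(np.roll(s["eef_rot"],-1)).as_euler("xyz"); print(s["eef_pos"],e,s["wrist_force"],s["torque"])
d=np.array([.479,-.378]);a=-.2475; Q=np.array([[np.cos(a),np.sin(a)],[-np.sin(a),np.cos(a)]]); print("TCP dock",Q@(s["eef_pos"][:2]-d))
d=(.483,-.381,-.2475); c=avg("top")
ys=np.arange(-.045,.0451,.003);print((ys*1000).round().astype(int).tolist())
for lo,hi in((-.004,.004),(-.020,-.012)): print(rect(c,d,.054,np.arange(lo,hi,.001),ys).mean(0).round().astype(int).tolist())
xs=np.arange(-.03,.06,.003);print((xs*1000).round().astype(int).tolist());
for y in (.02,-.02):print(rect(c,d,.054,xs,np.arange(-.005,.005,.001)+y).mean(1).round().astype(int).tolist())
E
```

```text
time_s: 13.95
eef_pos: [0.4283, -0.3682, 0.0653]
eef_rot: [0.001, 0.992, -0.123, 0.001]
wrist_force: [-0.0, -2.8, 2.5]
opening: 0.155
[ 0.42825089 -0.36815064  0.06527267] [ 3.14006499e+00 -1.63196158e-03 -2.47400650e-01] [-0.04521895 -2.83863652  2.50347377] [-0.50497485 -0.04040359  0.04899198]
TCP dock [-0.05161558 -0.00288334]
[-45, -42, -39, -36, -33, -30, -27, -24, -21, -18, -15, -12, -9, -6, -3, 0, 3, 6, 9, 12, 15, 18, 21, 24, 27, 30, 33, 36, 39, 42, 45]
[111, 121, 105, 72, 41, 24, 22, 27, 35, 40, 43, 37, 39, 42, 41, 41, 41, 41, 42, 43, 40, 30, 26, 20, 24, 18, 28, 65, 88, 87, 92]
[44, 31, 24, 19, 17, 17, 14, 17, 13, 11, 16, 21, 20, 22, 22, 24, 25, 24, 21, 23, 24, 23, 22, 26, 23, 18, 25, 66, 97, 105, 105]
[-30, -27, -24, -21, -18, -15, -12, -9, -6, -3, 0, 3, 6, 9, 12, 15, 18, 21, 24, 27, 30, 33, 36, 39, 42, 45, 48, 51, 54, 57]
[24, 23, 24, 24, 25, 21, 24, 23, 24, 23, 27, 42, 49, 39, 30, 51, 80, 99, 103, 97, 80, 62, 59, 61, 59, 58, 61, 61, 60, 62]
[25, 24, 17, 14, 13, 13, 19, 20, 24, 21, 33, 60, 76, 55, 32, 49, 77, 94, 103, 105, 104, 103, 103, 103, 104, 103, 104, 105, 105, 101]
```

```bash
python3 - <<'E'
from h import *
d=(.483,-.381,-.2475); L=[]
xs=np.arange(.08,-.06,-.00025); ys=np.arange(.05,-.05,-.00025)
for n in("top","scene"):
    c=avg(n); im=255*np.sqrt(np.clip(rect(c,d,.054,xs,ys)/180,0,1)); im=cv2.cvtColor(im.astype(np.uint8),cv2.COLOR_GRAY2BGR)
    for k in range(0,400,40): cv2.line(im,(k,0),(k,8 if k!=200 else 25),(0,0,255),1)
    for k in range(0,560,40): cv2.line(im,(0,k),(8 if k!=320 else 25,k),(0,0,255),1)
    L.append(im)
cv2.imwrite("pics/r1.png",np.hstack(L))
E
```

```text
(no output)
```

View pics/r1.png

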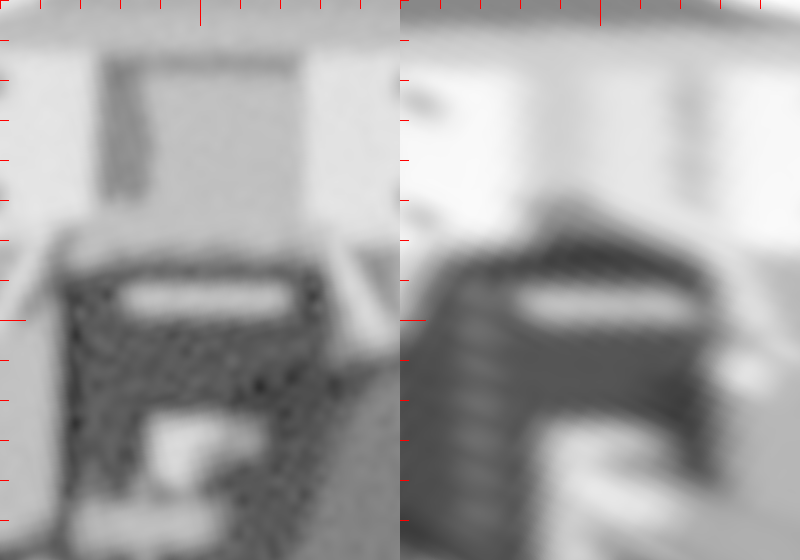

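```bash
python3 -m pendant '[[[-3,0.7,1,0,0],[0.5,2.2,0,0,0],[0.6,2.2,0,0,0],[0,0,0,0,0],[0,0,0,0,0]]]'; cat >> h.py <<'E'
def prof(v,x): # edges: strongest rise and fall, subpixel
    v=cv2.GaussianBlur(v.astype(np.float32).reshape(1,-1),(0,0),6)[0]; g=np.gradient(v); i,j=g.argmax(),g.argmin(); return (x[i]*1000).round(2),(x[j]*1000).round(2)
def state():
    s=monitor.get_obs(); e=R.from_quat(np.roll(s["eef_rot"],-1)).as_euler("xyz"); print("t",s["time_s"],s["eef_pos"].round(4),e.round(4),"F",s["wrist_force"].round(1),"T",s["torque"].round(2),"open",round(s["opening"],3)); return s,e
E
python3 - <<'E'
from h import *
state()
d=(.483,-.381,-.2475)
for n in("top","scene"):
    c=avg(n,4)
    xs=np.arange(-.02,.03,.0005); st=rect(c,d,.054,xs,np.arange(-.01,.01,.0005)).mean(1); i=np.argmax(np.where((xs>-.012)&(xs<.018),cv2.GaussianBlur(st.reshape(-1,1),(0,0),2)[:,0],0)); x0=xs[i] if n=="top" else x0; print(n,"stripe x",x0)
    ys=np.arange(-.045,.045,.00025); v=rect(c,d,.054,np.arange(x0-.001,x0+.0011,.0005),ys).mean(0)
    m=np.abs(ys)<.032; print("stripe edges",prof(v[m],ys[m])); print(v[::12].round().astype(int).tolist())
E
```

```text
time_s: 15.18
eef_pos: [0.4254, -0.3615, 0.0655]
eef_rot: [-0.0, 0.992, -0.123, -0.0]
wrist_force: [-1.4, -1.6, 3.1]
opening: 0.16
t 15.175 [ 0.4254 -0.3615  0.0655] [-3.1408e+00  1.1000e-03 -2.4710e-01] F [-1.4 -1.6  3.1] T [-0.2   0.27 -0.01] open 0.16
top stripe x 0.017500000000000033
stripe edges (np.float64(-10.5), np.float64(-29.75))
[88, 87, 96, 115, 118, 102, 94, 100, 101, 98, 92, 91, 98, 99, 96, 94, 98, 101, 101, 98, 99, 97, 99, 99, 101, 97, 71, 71, 101, 124]
scene stripe x 0.017500000000000033
stripe edges (np.float64(19.0), np.float64(-15.75))
[141, 139, 137, 137, 142, 145, 144, 139, 131, 118, 98, 81, 69, 59, 49, 39, 33, 31, 33, 35, 44, 50, 63, 67, 75, 75, 84, 87, 98, 110]
```

```bash
cat >> h.py <<'E'
def stripe(d,x0,z=.054,half=.035):
    for n in("top","scene"):
        c=avg(n,4); xs=np.arange(x0-.012,x0+.012,.0005)
        b=cv2.GaussianBlur(rect(c,d,z,xs,np.arange(-.012,.012,.0005)).mean(1).reshape(-1,1),(0,0),2)[:,0]
        k=[i for i in range(1,len(b)-1) if b[i]>b[i-1] and b[i]>=b[i+1]]; i=max(k,key=lambda i:b[i]) if k else len(b)//2
        ys=np.arange(-half,half,.00025); v=rect(c,d,z,np.arange(xs[i]-.001,xs[i]+.0011,.0005),ys).mean(0); y=prof(v,ys)
        yl=np.arange(-.045,.045,.00025); l=rect(c,d,.062,np.arange(.032,.05,.0005),yl).mean(0)
        print(n,"stripe x %.1f"%(xs[i]*1000),"edges",y,"mid",np.mean(y),"| lip profile",l[::12].round().astype(int).tolist())
E
python3 - <<'E'
from h import *
stripe((.483,-.381,-.2475),.002)
E
```

```text
top stripe x 1.5 edges (np.float64(-17.5), np.float64(24.5)) mid 3.5 | lip profile [142, 142, 141, 142, 142, 142, 140, 126, 106, 100, 102, 103, 102, 103, 103, 103, 102, 103, 105, 99, 79, 60, 57, 57, 76, 117, 140, 144, 143, 144]
scene stripe x 0.0 edges (np.float64(-17.25), np.float64(-29.5)) mid -23.375 | lip profile [168, 169, 171, 172, 172, 171, 169, 164, 154, 140, 126, 118, 123, 135, 144, 148, 148, 146, 142, 136, 128, 122, 119, 122, 131, 144, 158, 167, 172, 173]
```

```bash
python3 -m pendant '[[[0,0,-1,0,0],[3.9,-1,0,0,0],[3.9,-1,0,0,0],[3.9,-1,0,0,0],[3.9,-1,0,0,0],[0,0,0,0,0],[0,0,0,0,0]]]'; python3 -c "
from h import *
state()"
```

```text
time_s: 16.85
eef_pos: [0.442, -0.3663, 0.0651]
eef_rot: [0.0, 0.992, -0.123, 0.001]
wrist_force: [1.1, -0.1, 2.2]
opening: 0.158
t 16.85 [ 0.442  -0.3663  0.0651] [ 3.1412e+00 -1.5000e-03 -2.4730e-01] F [ 1.1 -0.1  2.2] T [ 0.12  0.01 -0.02] open 0.158
```

```bash
python3 -m pendant '[[[4.9,-1.2,0,0,0],[4.9,-1.2,0,0,0],[4.9,-1.2,0,0,0],[4.9,-1.2,0,0,0],[4.9,-1.2,0,0,0],[0,0,0,0,0],[0,0,0,0,0]]]'; python3 -c "
from h import *
state()"
```

```text
time_s: 17.73
eef_pos: [0.4666, -0.3722, 0.0651]
eef_rot: [0.0, 0.992, -0.123, 0.001]
wrist_force: [0.2, 0.7, 2.4]
opening: 0.155
t 17.725 [ 0.4666 -0.3722  0.0651] [ 3.1414e+00 -1.6000e-03 -2.4740e-01] F [0.2 0.7 2.4] T [ 0.14  0.04 -0.04] open 0.155
```

```bash
python3 -m pendant '[[[1.9,-0.5,0,0,0],[1.9,-0.5,0,0,0],[1.9,-0.5,0,0,0],[0,0,0,0,0],[0,0,0,0,0]]]'; python3 -c "
from h import *
state()";  python3 -m pendant '[[[1,-0.2,0,0,0],[1,-0.3,0,0,0],[0,0,0,0,0],[0,0,0,0,0]]]'; python3 -c "
from h import *
state()"
```

```text
time_s: 18.35
eef_pos: [0.4717, -0.3735, 0.0648]
eef_rot: [0.0, 0.992, -0.123, 0.0]
wrist_force: [-1.7, 1.0, 2.8]
opening: 0.156
t 18.35 [ 0.4717 -0.3735  0.0648] [ 3.1416e+00 -2.0000e-04 -2.4730e-01] F [-1.7  1.   2.8] T [ 0.2   0.69 -0.02] open 0.156
time_s: 18.85
eef_pos: [0.4736, -0.374, 0.0648]
eef_rot: [0.0, 0.992, -0.123, 0.0]
wrist_force: [-2.6, 0.6, 2.7]
opening: 0.153
t 18.85 [ 0.4736 -0.374   0.0648] [ 3.1416e+00 -1.0000e-04 -2.4730e-01] F [-2.6  0.6  2.7] T [ 0.13  0.71 -0.03] open 0.153
```

```bash
python3 -m pendant '[[[1,-0.2,0,0,0],[1,-0.3,0,0,0],[1,-0.2,0,0,0],[0,0,0,0,0],[0,0,0,0,0]]]'; python3 -c "
from h import *
state()"
```

```text
time_s: 19.48
eef_pos: [0.4766, -0.3746, 0.0646]
eef_rot: [-0.0, 0.992, -0.123, 0.0]
wrist_force: [-0.6, -0.8, -1.9]
opening: 0.152
t 19.475 [ 0.4766 -0.3746  0.0646] [-3.1414 -0.     -0.2472] F [-0.6 -0.8 -1.9] T [-0.02  0.   -0.06] open 0.152
```

```bash
python3 -m pendant '[[[0,0,-1.2,0,0],[1,-0.25,0,0,0],[1,-0.25,0,0,0],[0,0,0,0,0],[0,0,0,0,0]]]'; python3 -c "
from h import *
state()"; python3 -m pendant '[[[1,-0.25,0,0,0],[0,0,0,0,0],[0,0,0,0,0]]]'; python3 -c "
from h import *
state()"
```

```text
time_s: 20.1
eef_pos: [0.4786, -0.3752, 0.0636]
eef_rot: [-0.0, 0.992, -0.123, 0.0]
wrist_force: [0.7, -0.4, -2.0]
opening: 0.156
t 20.1 [ 0.4786 -0.3752  0.0636] [-3.1416 -0.     -0.2472] F [ 0.7 -0.4 -2. ] T [-0.04 -0.02  0.03] open 0.156
time_s: 20.48
eef_pos: [0.4789, -0.3752, 0.0634]
eef_rot: [-0.0, 0.992, -0.123, -0.001]
wrist_force: [-5.2, 1.2, 0.6]
opening: 0.155
t 20.475 [ 0.4789 -0.3752  0.0634] [-3.1411e+00  1.6000e-03 -2.4730e-01] F [-5.2  1.2  0.6] T [ 0.15  0.76 -0.12] open 0.155
```

```bash
python3 -m pendant '[[[-0.8,0.2,-0.5,0,0],[0,0,0,0,0],[0,0,0,0,20],[0,0,0,0,30],[0,0,0,0,45],[0,0,0,0,45],[0,0,0,0,45]]]'; python3 -c "
from h import *
state()"; python3 -m pendant '[[[0,0,30,0,45],[0,0,45,0,45],[0,0,45,0,45],[15,10,30,0,60],[30,35,0,0,85],[20,50,0,0,85]]]'; python3 - <<'E'
from h import *
state()
d=(.4793,-.377,-.2475); stripe(d,.056)
c=cam("scene"); r=fit(c,cas("wide"),"cas",np.array([.479,-.378,-.2475]),.03,3); print(r)
xs=np.arange(.09,-.11,-.0005); ys=np.arange(.07,-.07,-.0005); L=[]
for n in("top","scene"):
    c=avg(n); im=255*np.sqrt(np.clip(rect(c,d,.054,xs,ys)/180,0,1)); L.append(cv2.resize(im.astype(np.uint8),None,fx=1.4,fy=1.4))
cv2.imwrite("pics/r2.png",np.hstack(L))
E
```

```text
time_s: 21.35
eef_pos: [0.4788, -0.3753, 0.0631]
eef_rot: [0.0, 0.992, -0.123, 0.0]
wrist_force: [-0.6, 0.4, 0.1]
opening: 0.525
t 21.35 [ 0.4788 -0.3753  0.0631] [ 3.1416e+00 -2.0000e-04 -2.4720e-01] F [-0.6  0.4  0.1] T [-0.01 -0.04 -0.01] open 0.525
time_s: 22.1
eef_pos: [0.5448, -0.2804, 0.2138]
eef_rot: [0.0, 0.992, -0.124, 0.001]
wrist_force: [-0.4, -0.5, -0.5]
opening: 0.994
t 22.1 [ 0.5448 -0.2804  0.2138] [ 3.1408e+00 -1.9000e-03 -2.4920e-01] F [-0.4 -0.5 -0.5] T [ 0.06 -0.01 -0.04] open 0.994
top stripe x 57.0 edges (np.float64(23.25), np.float64(-29.25)) mid -3.0 | lip profile [147, 146, 147, 147, 145, 141, 118, 71, 29, 21, 21, 23, 25, 25, 25, 25, 24, 25, 24, 23, 23, 21, 24, 42, 74, 89, 89, 86, 82, 81]
scene stripe x 60.5 edges (np.float64(-16.75), np.float64(-27.75)) mid -22.25 | lip profile [165, 170, 172, 172, 171, 166, 157, 143, 123, 95, 64, 38, 23, 19, 20, 24, 28, 31, 34, 37, 38, 41, 53, 77, 110, 142, 163, 171, 173, 173]
(array([ 0.48293077, -0.37589738, -0.33462399]), np.float64(-0.6041641688372279))
```

View pics/r2.png

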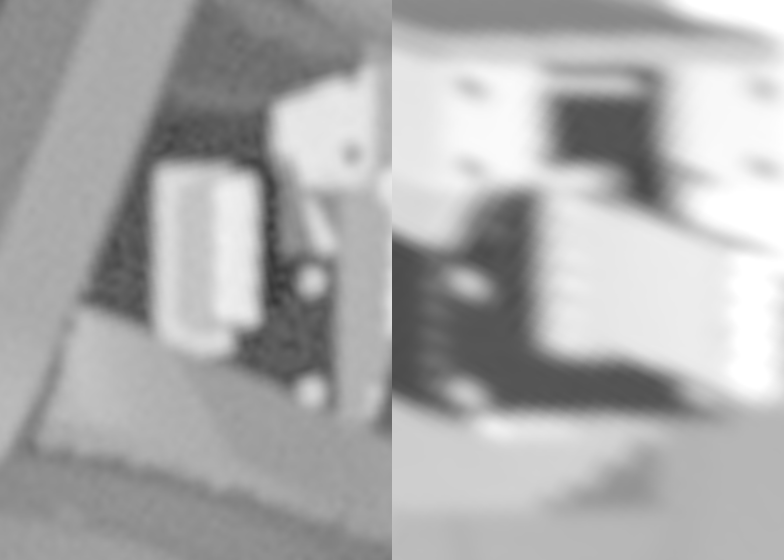

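```bash
python3 -m pendant '[[[11.5,15.7,0,9.5,85],[11.5,15.7,0,9.5,85],[11.5,15.7,0,9.5,85],[11.5,15.7,0,9.5,85],[11.5,15.7,0,9.5,85],[11.5,15.7,0,9.5,85],[11.5,15.7,0,9.5,85],[11.5,15.7,0,9.5,85]]]'; python3 - <<'E'
from h import *
state()
d=(.6101,.1526,-.1732)
f=lambda v:v[::8].round().astype(int).tolist()
for n in("top","scene"):
    c=avg(n); ys=np.arange(-.056,.0561,.00025); xs=np.arange(-.09,.09,.00025)
    print(n,"y",(ys[::8]*1000).round().astype(int).tolist())
    for lo,hi in((.028,.042),(.052,.066)): print("lips x",lo,f(rect(c,d,.062,np.arange(lo,hi,.0005),ys).mean(0)))
    print("latch",f(rect(c,d,.041,np.arange(-.08,-.074,.0005),ys).mean(0)))
    print("x",(xs[::8]*1000).round().astype(int).tolist())
    for s in (1,-1): print("lip",s,f(rect(c,d,.062,xs,s*np.arange(.028,.040,.0005)).mean(1)))
    print("ctr",f(rect(c,d,.041,xs,np.arange(-.008,.008,.0005)).mean(1)))
E
```

```text
time_s: 23.95
eef_pos: [0.6361, -0.1541, 0.213]
eef_rot: [-0.0, 0.856, 0.516, -0.0]
wrist_force: [0.1, 0.0, -0.8]
opening: 0.994
t 23.95 [ 0.6361 -0.1541  0.213 ] [-3.1415  0.      1.0847] F [ 0.1  0.  -0.8] T [-0.   -0.02 -0.03] open 0.994
top y [-56, -54, -52, -50, -48, -46, -44, -42, -40, -38, -36, -34, -32, -30, -28, -26, -24, -22, -20, -18, -16, -14, -12, -10, -8, -6, -4, -2, 0, 2, 4, 6, 8, 10, 12, 14, 16, 18, 20, 22, 24, 26, 28, 30, 32, 34, 36, 38, 40, 42, 44, 46, 48, 50, 52, 54, 56]
lips x 0.028 [73, 68, 88, 123, 148, 154, 150, 147, 150, 157, 163, 164, 164, 165, 165, 166, 166, 163, 154, 140, 126, 114, 99, 83, 72, 68, 68, 68, 68, 68, 68, 68, 68, 67, 66, 69, 88, 118, 146, 160, 165, 166, 166, 166, 165, 165, 162, 157, 149, 144, 147, 155, 162, 166, 167, 168, 168]
lips x 0.052 [71, 67, 87, 120, 140, 143, 134, 129, 137, 149, 157, 159, 158, 158, 157, 157, 158, 156, 146, 128, 110, 99, 90, 81, 74, 71, 71, 71, 73, 74, 72, 72, 70, 68, 67, 71, 88, 114, 140, 154, 158, 159, 159, 160, 159, 158, 153, 144, 131, 125, 132, 146, 156, 163, 166, 168, 168]
latch [90, 85, 88, 104, 119, 124, 125, 124, 
[... 4163 characters left out ...]
9, 129, 132, 135, 138, 140, 137, 136, 139, 145, 152, 160, 164, 161, 156, 153, 152, 148, 140, 137, 150, 169, 174, 169, 166, 168, 174, 177, 178, 177, 178, 177, 177, 177, 177, 176, 174, 169, 166, 170, 173, 168, 150, 130, 123, 120, 111, 88, 64, 55, 57, 64, 74, 84, 92]
ctr [124, 124, 124, 125, 128, 136, 148, 155, 155, 143, 117, 87, 68, 67, 85, 108, 121, 124, 125, 126, 126, 126, 126, 126, 126, 125, 125, 125, 125, 124, 124, 125, 125, 126, 126, 127, 126, 126, 126, 126, 126, 126, 126, 126, 126, 125, 125, 125, 125, 124, 125, 125, 125, 125, 125, 125, 126, 126, 125, 126, 126, 123, 115, 105, 101, 100, 98, 97, 99, 101, 102, 104, 109, 117, 123, 123, 121, 109, 83, 61, 54, 55, 55, 55, 55, 55, 55, 57, 68, 84]
```

```bash
python3 -m pendant '[[[0.5,-1,-35,0,85],[0,0,-50,0,85],[0,0,-50,0,85],[0,0,-30,0,85],[0,0,-16,0,85],[0,0,0,0,85],[0,0,0,0,0],[0,0,0,0,0]]]'; python3 -m pendant '[[[0,0,0,0,0],[0,0,0,0,0],[0,0,0,0,0],[0,0,0,0,0]]]'; python3 -c "
from h import *
state()"
```

```text
time_s: 25.35
eef_pos: [0.6375, -0.1562, 0.034]
eef_rot: [0.001, 0.858, 0.514, 0.001]
wrist_force: [0.4, 0.2, 0.1]
opening: 0.602
time_s: 25.85
eef_pos: [0.6368, -0.1559, 0.0328]
eef_rot: [0.0, 0.858, 0.514, 0.0]
wrist_force: [1.0, -0.3, 5.5]
opening: 0.159
t 25.85 [ 0.6368 -0.1559  0.0328] [ 3.1404e+00 -1.0000e-04  1.0792e+00] F [ 1.  -0.3  5.5] T [0.11 0.04 0.01] open 0.159
```

```bash
python3 -m pendant '[[[0,0,30,0,0],[0,0,50,0,0],[0,0,50,0,0],[-10,40,20,-9,0],[-10,40,0,-9,0],[-10,40,0,-9,0],[-10,40,0,-9,0],[-10,40,0,-9,0]]]'; python3 -m pendant '[[[-10,40,0,-9,0],[-10,40,0,-9,0],[-10,30,0,-8.7,0],[-5,9,0,0,0],[0,0,0,0,0],[0,0,0,0,0]]]'; python3 -c "
from h import *
state()"
```

```text
time_s: 26.85
eef_pos: [0.5849, 0.0457, 0.1809]
eef_rot: [-0.0, 0.99, 0.144, -0.001]
wrist_force: [0.9, 0.5, -2.8]
opening: 0.154
time_s: 27.6
eef_pos: [0.5515, 0.1623, 0.1819]
eef_rot: [0.0, 0.996, -0.086, -0.0]
wrist_force: [0.2, -0.3, -2.3]
opening: 0.154
t 27.6 [0.5515 0.1623 0.1819] [ 3.1411e+00  1.0000e-04 -1.7190e-01] F [ 0.2 -0.3 -2.3] T [ 0.01 -0.07  0.01] open 0.154
```

```bash
python3 -m pendant '[[[0,0,-30,0,0],[0,0,-40,0,0],[0,0,-23,0,0],[0,0,0,0,0],[0,0,0,0,0]]]'; python3 - <<'E'
from h import *
s,e=state(); d=(.6101,.1526,-.1732); z=s["eef_pos"][2]-.0328+.024
stripe(d,.004,z,.028)
c=avg("top"); 
ys=np.arange(-.045,.0451,.0015); 
for x in (-.004,.0,.004,.008,.012): print(x,rect(c,d,z,np.arange(x-.001,x+.001,.0005),ys).mean(0).round().astype(int).tolist())
E
```

```text
time_s: 28.22
eef_pos: [0.5524, 0.1628, 0.0902]
eef_rot: [-0.0, 0.996, -0.086, 0.001]
wrist_force: [-0.3, -0.2, -2.0]
opening: 0.158
t 28.225 [0.5524 0.1628 0.0902] [-3.1412e+00 -1.7000e-03 -1.7290e-01] F [-0.3 -0.2 -2. ] T [ 0.01 -0.03 -0.02] open 0.158
top stripe x 7.0 edges (np.float64(-15.5), np.float64(-8.25)) mid -11.875 | lip profile [160, 160, 162, 164, 162, 162, 163, 163, 158, 139, 119, 96, 73, 65, 66, 67, 62, 55, 48, 45, 43, 43, 56, 72, 77, 76, 75, 74, 75, 83]
scene stripe x 5.0 edges (np.float64(-14.5), np.float64(16.0)) mid 0.75 | lip profile [183, 184, 185, 187, 186, 185, 186, 186, 183, 173, 157, 138, 115, 98, 97, 99, 99, 104, 101, 92, 95, 132, 174, 185, 187, 188, 187, 185, 183, 182]
-0.004 [80, 84, 84, 80, 76, 73, 70, 70, 70, 68, 68, 61, 50, 35, 25, 22, 27, 30, 32, 31, 29, 29, 27, 23, 23, 26, 28, 29, 31, 32, 34, 39, 45, 48, 47, 47, 50, 57, 68, 78, 85, 88, 89, 89, 88, 87, 88, 89, 89, 88, 88, 88, 86, 78, 69, 65, 69, 79, 89, 93, 94]
0.0 [75, 81, 86, 87, 84, 79, 74, 72, 70, 70, 68, 64, 52, 39, 29, 23, 22, 24, 29, 33, 36, 36, 35, 34, 32, 30, 28, 27, 26, 27, 31, 37, 41, 43, 4
[... 159 characters left out ...]
2, 51, 39, 29, 26, 23, 24, 29, 38, 51, 66, 74, 72, 63, 45, 32, 24, 25, 25, 28, 32, 37, 42, 45, 46, 48, 51, 58, 68, 77, 86, 88, 89, 88, 88, 89, 88, 87, 88, 89, 89, 88, 85, 77, 69, 62, 63, 73, 86, 90]
0.008 [66, 67, 70, 73, 78, 82, 83, 82, 79, 73, 68, 59, 52, 38, 28, 23, 25, 27, 33, 39, 54, 66, 75, 73, 64, 48, 33, 25, 27, 30, 30, 34, 37, 40, 44, 46, 48, 50, 55, 63, 75, 83, 87, 87, 88, 87, 86, 87, 88, 88, 88, 89, 90, 87, 81, 71, 63, 61, 67, 78, 86]
0.012 [78, 75, 75, 75, 79, 83, 86, 87, 84, 79, 72, 63, 57, 49, 44, 39, 37, 34, 35, 38, 41, 44, 47, 48, 46, 43, 36, 29, 24, 24, 25, 29, 31, 37, 43, 47, 47, 49, 51, 59, 70, 79, 86, 88, 89, 88, 87, 86, 87, 87, 87, 88, 90, 89, 87, 78, 68, 61, 63, 70, 80]
```

```bash
python3 -m pendant '[[[-3,0.5,-8,0,0],[0,0,-8,0,0],[0,0,-4,0,0],[0,0,-4,0,0],[0,0,-1.5,0,0],[0,0,0,0,0]]]'; python3 -c "
from h import *
state()"; python3 -m pendant '[[[3.9,-0.7,0,0,0],[3.9,-0.7,0,0,0],[3.9,-0.7,0,0,0],[0,0,0,0,0],[0,0,0,0,0]]]'; python3 -c "
from h import *
state()"
```

```text
time_s: 29.58
eef_pos: [0.548, 0.1639, 0.0636]
eef_rot: [0.0, 0.996, -0.086, -0.0]
wrist_force: [-2.8, 0.6, 2.6]
opening: 0.155
t 29.575 [0.548  0.1639 0.0636] [ 3.1414e+00  7.0000e-04 -1.7220e-01] F [-2.8  0.6  2.6] T [ 0.02  0.68 -0.05] open 0.155
time_s: 30.2
eef_pos: [0.5609, 0.1616, 0.0639]
eef_rot: [-0.0, 0.996, -0.086, 0.001]
wrist_force: [-0.5, 0.7, 2.8]
opening: 0.158
t 30.2 [0.5609 0.1616 0.0639] [-3.1414e+00 -1.8000e-03 -1.7220e-01] F [-0.5  0.7  2.8] T [-0.01  0.08 -0.  ] open 0.158
```

```bash
python3 -m pendant '[[[3.9,-0.7,0,0,0],[3.9,-0.7,0,0,0],[3.9,-0.7,0,0,0],[3.9,-0.7,0,0,0],[0,0,0,0,0]]]'; python3 -c "
from h import *
state()"; python3 -m pendant '[[[3.9,-0.7,0,0,0],[3.9,-0.7,0,0,0],[3.9,-0.7,0,0,0],[0,0,0,0,0]]]'; python3 -c "
from h import *
state()"
```

```text
time_s: 30.82
eef_pos: [0.5762, 0.1588, 0.0637]
eef_rot: [0.0, 0.996, -0.086, 0.0]
wrist_force: [-1.5, 0.5, 1.6]
opening: 0.155
t 30.825 [0.5762 0.1588 0.0637] [-3.1415e+00 -8.0000e-04 -1.7240e-01] F [-1.5  0.5  1.6] T [ 0.07  0.41 -0.06] open 0.155
time_s: 31.32
eef_pos: [0.5879, 0.1567, 0.0637]
eef_rot: [-0.0, 0.996, -0.086, 0.0]
wrist_force: [-1.8, -0.4, 2.5]
opening: 0.157
t 31.325 [0.5879 0.1567 0.0637] [-3.1415e+00 -1.0000e-03 -1.7230e-01] F [-1.8 -0.4  2.5] T [ 0.04  0.51 -0.  ] open 0.157
```

```bash
python3 -m pendant '[[[2.9,-0.5,0,0,0],[2.9,-0.5,0,0,0],[2,-0.4,0,0,0],[0,0,0,0,0],[0,0,0,0,0]]]'; python3 -c "
from h import *
state()"; python3 -m pendant '[[[1,-0.2,0,0,0],[1,-0.2,0,0,0],[1,-0.2,0,0,0],[0,0,0,0,0],[0,0,0,0,0]]]'; python3 -c "
from h import *
state()"
```

```text
time_s: 31.95
eef_pos: [0.5954, 0.1554, 0.0637]
eef_rot: [-0.0, 0.996, -0.086, 0.0]
wrist_force: [-1.4, 0.1, 1.3]
opening: 0.159
t 31.95 [0.5954 0.1554 0.0637] [-3.1415e+00 -7.0000e-04 -1.7220e-01] F [-1.4  0.1  1.3] T [0.12 0.61 0.02] open 0.159
time_s: 32.58
eef_pos: [0.5981, 0.1547, 0.0633]
eef_rot: [0.0, 0.996, -0.086, 0.0]
wrist_force: [0.3, 0.0, -2.5]
opening: 0.156
t 32.575 [0.5981 0.1547 0.0633] [ 3.1415e+00 -1.0000e-04 -1.7230e-01] F [ 0.3  0.  -2.5] T [-0.03 -0.03 -0.04] open 0.156
```

Latch has sprung up; now seek the end wall.

```bash
python3 -m pendant '[[[1,-0.2,0,0,0],[1,-0.2,0,0,0],[0,0,0,0,0],[0,0,0,0,0]]]'; python3 -c "
from h import *
state()"; python3 -m pendant '[[[1,-0.2,0,0,0],[0,0,0,0,0],[0,0,0,0,0]]]'; python3 -c "
from h import *
state()"
```

```text
time_s: 33.08
eef_pos: [0.6001, 0.1545, 0.0636]
eef_rot: [-0.0, 0.996, -0.086, 0.0]
wrist_force: [-0.3, 0.3, -1.8]
opening: 0.156
t 33.075 [0.6001 0.1545 0.0636] [-3.1416 -0.     -0.1722] F [-0.3  0.3 -1.8] T [ 0.04  0.04 -0.02] open 0.156
time_s: 33.45
eef_pos: [0.6008, 0.1544, 0.0635]
eef_rot: [-0.0, 0.996, -0.086, -0.0]
wrist_force: [-2.6, 0.7, -1.7]
opening: 0.156
t 33.45 [0.6008 0.1544 0.0635] [ 3.1416e+00  6.0000e-04 -1.7220e-01] F [-2.6  0.7 -1.7] T [ 0.1   0.33 -0.02] open 0.156
```

```bash
python3 -m pendant '[[[-0.7,0.1,-0.6,0,0],[0,0,0,0,0],[0,0,0,0,20],[0,0,0,0,30],[0,0,0,0,45],[0,0,0,0,45],[0,0,0,0,45]]]'; python3 -c "
from h import *
state()"; python3 -m pendant '[[[0,0,30,0,45],[0,0,45,0,45],[0,0,50,0,45],[-10,-10,40,0,60],[-40,-30,20,0,60],[-50,-35,0,0,60],[-50,-35,0,0,60],[-50,-35,0,0,60]]]';  python3 - <<'E'
from h import *
state(); L=[]
for n,k,d,xr in(("top","wide",(.4853,-.3767,-.2475),0),("scene","wide",(.4853,-.3767,-.2475),0),("top","narrow",(.6095,.1526,-.1732),0),("scene","narrow",(.6095,.1526,-.1732),0)):
    c=avg(n); c["img"]=(255*np.sqrt(np.clip(c["img"]/200,0,1))).astype(np.uint8)
    L.append(crop(c,pix(c,[*d[:2],.03]),5.,(400,300)))
cv2.imwrite("pics/final.png",np.vstack([np.hstack(L[:2]),np.hstack(L[2:])]))
E
```

```text
time_s: 34.33
eef_pos: [0.6004, 0.1543, 0.063]
eef_rot: [-0.0, 0.996, -0.086, 0.0]
wrist_force: [0.5, -0.6, 0.5]
opening: 0.523
t 34.325 [0.6004 0.1543 0.063 ] [-3.1416e+00 -1.0000e-04 -1.7220e-01] F [ 0.5 -0.6  0.5] T [ 0.    0.01 -0.01] open 0.523
time_s: 35.33
eef_pos: [0.3988, 0.0086, 0.2481]
eef_rot: [0.0, 0.996, -0.086, 0.0]
wrist_force: [-0.3, -0.9, 0.3]
opening: 0.704
t 35.325 [0.3988 0.0086 0.2481] [ 3.1411e+00 -8.0000e-04 -1.7140e-01] F [-0.3 -0.9  0.3] T [-0.05  0.    0.02] open 0.704
```

View pics/final.png

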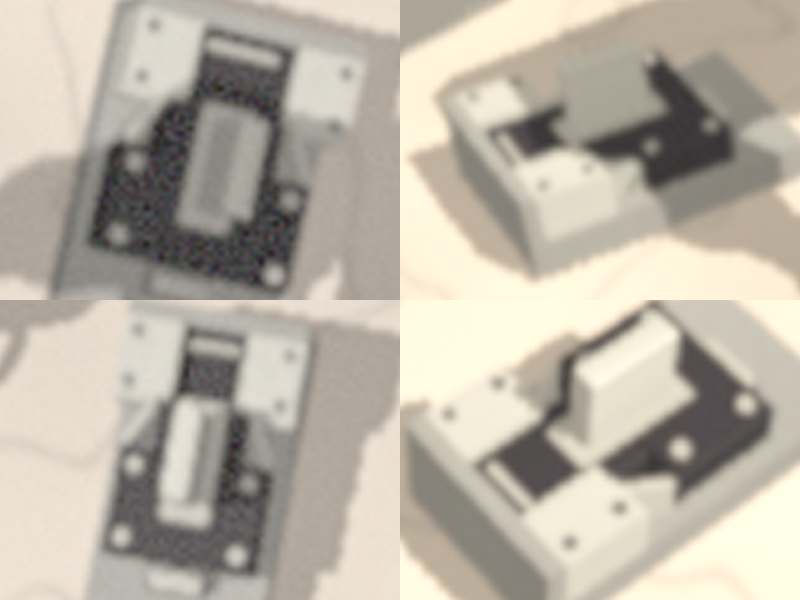

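```bash
python3 - <<'E'
from h import *
c=avg("top"); b=cv2.cvtColor(c["img"].astype(np.uint8),cv2.COLOR_RGB2GRAY).astype(np.float32)
a=cv2.resize(cv2.imread("pics/top0.png",0),(512,384),interpolation=cv2.INTER_AREA).astype(np.float32)
for n,(u,v) in dict(mug=(156,135),clamp=(269,119),can=(386,136),screwdriver=(272,185),jar=(211,260),bottle=(273,262),tape=(341,245),dockw=(440,200)).items():
    A=a[v-20:v+20,u-20:u+20].copy();B=b[v-20:v+20,u-20:u+20].copy(); print(n,np.round(cv2.phaseCorrelate(A,B,cv2.createHanningWindow((40,40),cv2.CV_32F)),2) if 0 else cv2.phaseCorrelate(A,B,cv2.createHanningWindow((40,40),cv2.CV_32F)))
state()
E
```

```text
mug ((-0.060106234868602115, 0.16609591304725058), 0.941620008945465)
clamp ((-0.19965901179951828, -0.025207611491005366), 0.8441155788302421)
can ((-0.015951668690107113, 0.0014579714006188738), 0.9777974021434784)
screwdriver ((-0.05689907365403357, -0.11378427160750704), 1.0282087539881468)
jar ((-0.925311077235289, -0.18679605133552357), 0.9219838443398476)
bottle ((3.167393280095421, -15.076785291638679), -0.017557861804962157)
tape ((0.15041409937495942, -0.264834187480929), 0.5880456888675689)
dockw ((-0.016325138618555002, 0.45811368043607104), 0.6563059720396995)
t 36.325 [0.4004 0.0093 0.248 ] [-3.1416e+00  1.0000e-04 -1.7220e-01] F [ 0.7 -0.5  0.3] T [0.08 0.01 0.02] open 0.706
```

```bash
python3 - <<'E'
from h import *
c=avg("scene"); b=cv2.cvtColor(c["img"].astype(np.uint8),cv2.COLOR_RGB2GRAY).astype(np.float32)
a=cv2.resize(cv2.imread("pics/scene0.png",0),(512,384),interpolation=cv2.INTER_AREA).astype(np.float32)
for n,(u,v) in dict(jar=(342,188),bottle=(292,145)).items():
    A=a[v-20:v+20,u-20:u+20].copy();B=b[v-20:v+20,u-20:u+20].copy(); print(n,cv2.phaseCorrelate(A,B,cv2.createHanningWindow((40,40),cv2.CV_32F)))
for n in("jar","cleaner_bottle"):
    for d in spotter.tip_of("scene",n)[:1]: print(n,w(c,d["at"]).round(3),d["confidence"])
E
```

```text
jar ((0.04405780831649864, -0.036328805203282855), 0.9592471840977669)
bottle ((-0.059796280387725886, 0.005085301040928414), 0.9049976785480977)
jar [0.367 0.17  0.002] 0.88
cleaner_bottle [ 0.371 -0.007  0.002] 0.81
```

```bash
python3 -c "
from h import *
print(order.hand_in())"
```

```text
the job is handed in; nothing more can be done
None
```

Both cassettes are loaded, the wide one first and then the narrow one. Each went in nose first, was pressed down on the latch, slid under the lips to the end wall and eased back about 0.7 mm, and then I let go. I handed the job in at about 37 s of the 72 s allowed.

**Jam on the way:** the wide cassette first caught on a lead-in, because I had measured the dock about 5 mm off sideways. The wrist force reached about 60 N against the 120 N limit. I backed off, re-measured from the rails, shifted sideways, and it slid in freely.

**Final checks:**
- **Latches:** the vertical force dropped when each latch let go. The last picture shows both tongues up behind the tails.
- **Fit:** in that picture both noses are under the lips and look straight. I judged this by eye; the one numeric fit of the seated wide cassette, taken with the arm partly blocking the view, disagreed by about 0.09 rad in yaw, and I did not repeat it.
- **Other objects:** all seven stand where they started, judged by comparing pictures from before and after. The arm blocked the bottle in the top view, and the jar read about 1 pixel off there. The scene camera showed neither had moved.
- **Robot:** it ended with the tool at z = 0.25 m, touching nothing, with the wrist force near zero.

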